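# Dig the pipe flange out from behind the shop supplies and load the weld fixture

### The arm

A 7-joint arm with a two-finger parallel gripper is mounted at the origin on the work surface. World frame = base frame: x ahead of the robot, y to its left, z up, the work surface at z = 0. Lengths are in m, angles in degrees, forces in N, time in s.
With the tool pointing down it reaches from about 0.4 to 0.85 m from the base axis. Payload 4.5 kg.
Tool frame: the origin (TCP) lies on the front face of the gripper's body, between the roots of the fingers; the fingertips stand 64 mm ahead of it and the grasp point (between the pads) lies 45 mm ahead of it; z points along the fingers, y is the line along which they close (so a half turn about z gives the same grasp; the last joint's range is limited). The gripper opens to 88 mm and grips with 3 to 60 N. Pads are 18 mm wide; open, the fingers measure 123 mm over their backs; the gripper's body (75 mm by 187 mm) begins 45 mm behind the grasp point.
Start: joints at [73.155, 39.483, -11.15, 89.685, 9.013, 51.709, -12.324], TCP at [0.201, -0.592, 0.303] pointing down, gripper open.
Joint ranges: [-172.22, 172.22], [-26.19, 119.32], [-84.43, 86.54], [7.71, 146.69], [-57.33, 237.33], [2.42, 119.75], [-152.13, 152.13]. Speed limits (degrees/s): [147.25, 147.25, 180, 180, 180, 180, 180].

### API

Orientations are given as [roll, pitch, yaw] about the fixed x, y, z axes, in that order (R = Rz(yaw) Ry(pitch) Rx(roll)).
In Python, from bench import robot gives the robot as it stands. The module is installed in compiled form; this text tells all that it offers.
- The arm moves only by the shell command python3 -m pendant 'ROWS' [FORCE]. ROWS is JSON, a list of rows, each a list of 5 numbers: the shift along the tool's x, y, z in mm, then the turn about the tool's z in rad, then the opening, from 0 (shut) to 1 (fully open). A call has exactly 8 rows; each row is the pose to reach, as a shift and turn from the pose commanded when the call began, along the tool's axes at that moment; what a row does not reach only later rows make up. A row lasts 1/10 s, in which the tool goes at most 50 mm and 8.59 degrees, less where a joint would pass 70% of its speed; a pose out of reach is approached as far as the arm can. A call with a gripper value outside its range is refused whole. The fingers move at their own pace and stop on an object; FORCE is the grip in N (left out, the last holds). Time passes only in rows, so rows that repeat a pose let the fingers close, or fill a call up. It gives the time, the measured TCP pose, the force, the opening and the grip force at its end, in the units of the state.
- robot.read_state(): the state, without advancing time (a new reading comes with each control period).
- robot.snapshot(name): name is "scene" or "top"; returns the picture (384x512x3 uint8, blue, green, red); there is no depth.
- robot.calibration(name): a dict with "intrinsics" (3x3 intrinsics, pixels), "rvec" (rotation vector, rad) and "tvec" (3), from world to camera coordinates, as OpenCV has them. Camera axes: x right, y down, z forward; pixel columns grow to the right and rows downward; lengths in m; the calibration is good to about 2 mm. A picture is of the moment at which its call begins. calibration takes no time and is no camera call.
- robot.job_done(): hands the job in; it is judged then, once.
The state is a dict: "time": time; "joints": joint angles; "dq": joint speeds; "joint_efforts": joint torques, N m; "eef_pos": TCP position; "orientation": TCP orientation; "ft_force": force on the tool from outside, world axes, zero at the start; "wrist_torque": the same for the moment, N m; "grip_width": finger opening in m; "grip_force": force on a finger pad.
Only numpy, scipy, OpenCV 4.12 (cv2) and the standard library are available. Lean on these libraries where they do the work, as an engineer would, in place of code of your own. Each camera call takes 0.05 s, during which the arm holds its last target. There are 200 camera calls.

### The job

The pipe flange at the back of the storage tray is needed in the weld fixture, but the spray can, the screw jack and the square tube offcut hem it in. Move those three onto the aluminium side tray, and only when all three stand there set the flange down flat inside the locating ring of the fixture; then put the three back, each standing on the same black pad of the storage tray that it came from. Never let any of the four fall over, and do not shove aside the loose hex nut or the small tin.

Things in the scene. Friction and masses are not known exactly. Their poses are not given: they have to be found in the camera images.
- can: spray can, upright: aluminium cylinder 52 mm in diameter with a paper band, straight up to 96 mm, above it a white cap 35 mm in diameter up to 120 mm; about 0.28 kg. Origin: centre of its underside, z up. It starts on one of the three outer pads of the storage tray
- jack: screw jack, upright, 110 mm tall: grey conical foot 56 mm in diameter at the bottom, narrowing to 30 mm at 55 mm height, a 20 mm screw, then a plain cylindrical steel head 34 mm in diameter from 70 to 110 mm height (grip it there); about 0.45 kg. Origin: centre of its underside, z up. It starts on one of the three outer pads
- tube: offcut of square steel tube standing on end, open at the top: 50 by 50 mm outside, wall 4 mm, 110 mm tall, about 0.5 kg. Origin: centre of its lower end, z up, x and y square to its faces. It starts on one of the three outer pads
- flange: steel pipe flange, the thing to fetch: disc 64 mm in diameter and 10 mm thick with a round hub 40 mm in diameter on it, 50 mm tall in all; about 0.4 kg. Origin: centre of its underside, z up. It starts flat on the rear middle pad of the storage tray, between the three others
- rack: storage tray, fixed: plywood floor 155 by 240 mm, top 4 mm above the bench, 14 mm high lips at rear (+x) and sides, open to the front. Four black pads 60 mm in diameter, level with the floor. Origin: on the bench under the middle of the flange's pad; x to the rear. Outer pads at (-62, 0), (0, 62), (0, -62) mm in its x, y; floor from x = -100 to 55 mm
- side_tray: empty aluminium side tray, fixed, 260 mm (its x) by 140 mm (its y) outside, 12 mm high, walls 4 mm; its inner floor is 4 mm above the bench. Origin: centre of its underside. It lies to the left or right of the storage tray
- fixture: weld fixture, fixed: square steel plate 150 by 150 mm, 10 mm thick, with a dark locating ring on its middle, 84 mm inner and 98 mm outer diameter, rising 6 mm above the plate. Origin: centre of the plate's underside, on the ring's axis. On the other side of the storage tray from the side tray
- nut: loose bystander: large dark hex nut lying flat, 46 mm across flats, 24 mm high, in the front left (+y) corner of the storage tray. Origin: centre of its underside
- tin: loose bystander: small closed tin with a paper band, 60 mm in diameter, 65 mm tall, behind the storage tray. Origin: centre of its underside
Things that resemble listed ones, but are neither listed nor needed, are in the scene too. What is shaped like the fixture but red or turquoise is not meant.

How it is judged:
By the outcome, as a careful person would: the job done as asked, in the order asked, and still so for the second after the job is handed in, with the robot touching nothing.
It also fails if it takes over 144 s, if anything falls off the work surface, if the arm or the gripper's body presses on something with over 40 N, if the wrist force passes 120 N, or if a joint passes its speed limit or range.

## Working session

There is one attempt and no reset: what is moved stays moved. The work goes in short steps, Python scripts to look and compute and a shell command to move; the robot and the scene stay as the last step left them, time stands still between calls to the robot, and variables do not carry over. Pictures are saved under pics/ and viewed, at most 16 in all, crops included, and the job is handed in when it is done.

```bash
mkdir -p pics
cat > h.py <<'E'
import numpy as np, cv2
from bench import robot
def cam(n):
    c=robot.calibration(n); K=np.array(c["intrinsics"],float); R,_=cv2.Rodrigues(np.array(c["rvec"],float)); t=np.array(c["tvec"],float).ravel()
    return K,R,t
def ray(n,u,v,z):
    K,R,t=cam(n); d=R.T@np.linalg.inv(K)@np.array([u,v,1.]); o=-R.T@t
    return (o+d*(z-o[2])/d[2])
def proj(n,p):
    K,R,t=cam(n); q=K@(R@np.array(p,float)+t); return q[:2]/q[2]
E
python3 - <<'E'
from h import *
for n in("scene","top"):
    im=robot.snapshot(n); cv2.imwrite(f"pics/{n}0.png",im); K,R,t=cam(n); print(n,K.tolist(),(-R.T@t).round(3),R.round(3).tolist())
print(robot.read_state())
E
```

```text
scene [[348.2934475671146, 0.0, 258.03549084051724], [0.0, 348.2934475671146, 189.28865692796694], [0.0, 0.0, 1.0]] [1.288 0.204 0.637] [[-0.369, 0.929, 0.011], [0.543, 0.225, -0.809], [-0.754, -0.293, -0.588]]
top [[354.78129621480394, 0.0, 254.22826211291584], [0.0, 354.78129621480394, 191.17129243173457], [0.0, 0.0, 1.0]] [ 0.336 -0.12   0.994] [[0.008, -1.0, -0.009], [-0.984, -0.007, -0.18], [0.18, 0.011, -0.984]]
{'time': 0.1, 'joints': array([ 73.15534019,  39.52941319, -11.14374457,  89.73732674,
         9.01501664,  51.70979074, -12.32468899]), 'dq': array([ 0.02149525, -0.14586073, -0.03012478, -0.21010643, -0.0705807 ,
        0.06163012,  0.06570007]), 'joint_efforts': array([-3.95496478e-03, -5.28495240e+01, -1.27164211e+00, -1.53835469e+01,
       -5.25609974e-02,  1.99490954e-03,  5.04932211e-05]), 'eef_pos': array([ 0.20102335, -0.59131308,  0.30198562]), 'orientation': array([-1.79905907e+02,  9.53281038e-03,  1.87854470e+01]), 'ft_force': array([-0.308543  , -0.12931363,  0.09075775]), 'wrist_torque': array([-0.02897365,  0.03862594, -0.01720272]), 'grip_force': 0.0, 'grip_width': 0.08758625623314892}
```

View pics/top0.png

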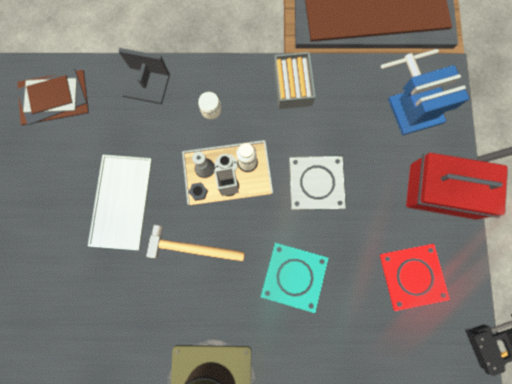

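View pics/scene0.png

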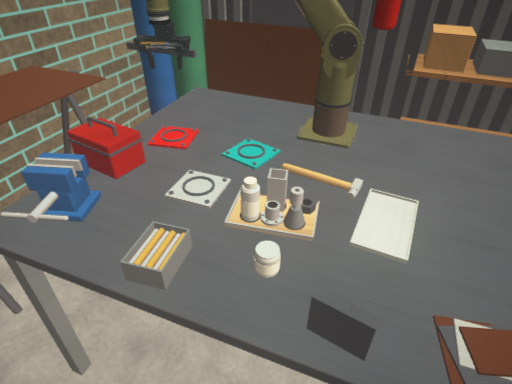

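The top view shows the storage tray at (227,172), with the jack at (202,162), the can at (247,155), the tube at (228,180), the flange at (225,161) and the nut at (198,190). The tin is at (208,105), the side tray at (120,202), and the steel fixture at (317,183).

Possible mix-ups:
- **Fixture:** the turquoise plate (295,278) and the red plate (415,277) are not meant. The grey plate (317,183) is.
- **Can:** the tin (208,105) has a white lid too. The can is the one on the tray at (247,155).
- **Side tray:** the papers (52,95) and the pencil box (295,80) are rejected. The white aluminium tray is the right one.

One close crop to check.

Run:
```python
import cv2
im=cv2.imread("pics/top0.png"); cv2.imwrite("pics/c_top.png",cv2.resize(im[130:215,170:285],None,fx=6.9,fy=6.9,interpolation=cv2.INTER_CUBIC))
im=cv2.imread("pics/scene0.png"); cv2.imwrite("pics/c_scene.png",cv2.resize(im[155:245,215:335],None,fx=6.6,fy=6.6,interpolation=cv2.INTER_CUBIC))
```

```text
(no output)
```

View pics/c_top.png

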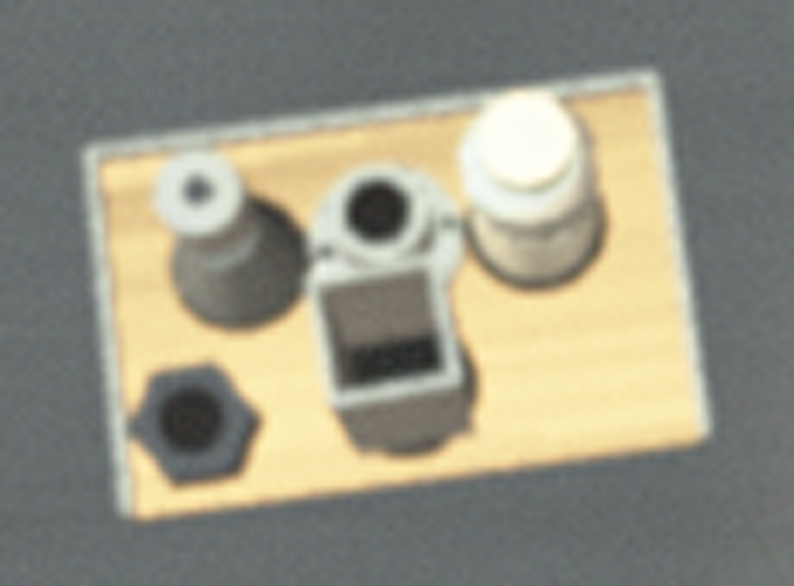

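View pics/c_scene.png

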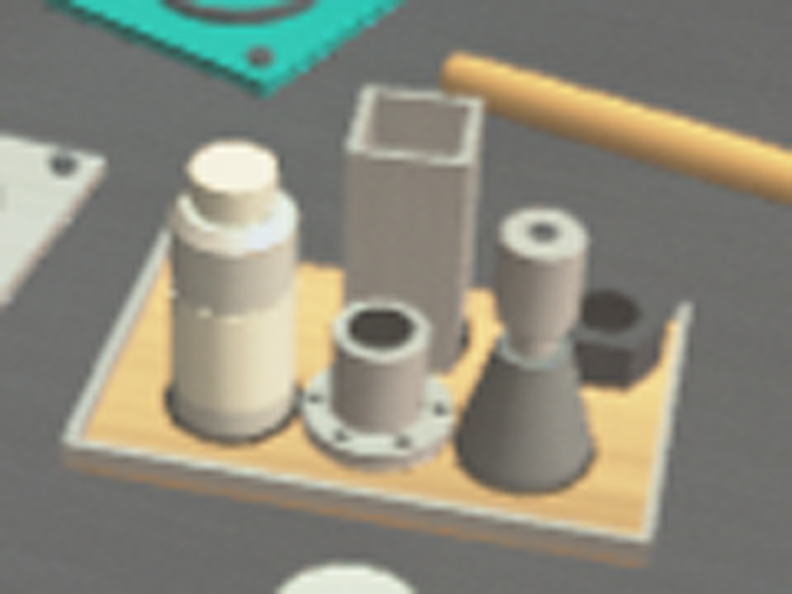

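The crops confirm it: the can is right rear, the jack left rear, the tube at the front, the flange between them and the nut front left. Next I'll measure tops in both views, and take the fixture ring, the plate and the tray by contours.

Run:
```python
from h import *
T=lambda x,y:(170+(x+.5)/6.9-.5,130+(y+.5)/6.9-.5)
S=lambda x,y:(215+(x+.5)/6.6-.5,155+(y+.5)/6.6-.5)
P={"can":((530,140),(234,168),.124),"jack":((200,193),(543,235),.114),"flange":((378,212),(381,327),.054),"nut":((190,420),(612,310),.028)}
for k,(a,b,z) in P.items(): print(k,ray("top",*T(*a),z).round(4),ray("scene",*S(*b),z).round(4))
for n,f,L in(("top",T,[(318,282),(430,262),(465,385),(335,405)]),("scene",S,[(365,88),(483,100),(470,160),(350,150)])):
    q=np.array([ray(n,*f(*p),.114) for p in L]); print("tube",n,q.mean(0).round(4),(q[:,:2]*1000).round().tolist())
for z in(.014,.018):
    q=np.array([ray("top",*T(*p),z) for p in[(85,150),(658,70),(710,438),(125,518)]])[:,:2]
    ey=(q[0]+q[3]-q[1]-q[2])/2; print("rack",(q*1000).round().tolist(),"yaw",np.degrees(np.arctan2(-ey[0],ey[1])).round(1),np.linalg.norm(q-np.roll(q,1,0),axis=1).round(4))
im=cv2.imread("pics/top0.png"); 
g=cv2.cvtColor(im,cv2.COLOR_BGR2HSV)
m=((g[...,1]<45)&(g[...,2]>165)).astype(np.uint8)*255
cs,h=cv2.findContours(m,cv2.RETR_CCOMP,cv2.CHAIN_APPROX_NONE)
for i,c in enumerate(cs):
    (u,v),wh,a=cv2.minAreaRect(c)
    if cv2.contourArea(c)>400 and v<260: 
        p=[ray("top",*q,.010).round(3)[:2].tolist() for q in cv2.boxPoints(((u,v),wh,a))]
        print(i,h[0][i][3],(u,v),wh,a,ray("top",u,v,.010).round(4),ray("top",u,v,.012).round(4),p)
```

```text
can [ 0.6015 -0.0901  0.124 ] [ 0.6006 -0.0858  0.124 ]
jack [0.5834 0.0329 0.114 ] [0.5835 0.0363 0.114 ]
flange [ 0.5929 -0.0276  0.054 ] [ 0.5892 -0.0258  0.054 ]
nut [0.5133 0.0485 0.028 ] [0.5088 0.0519 0.028 ]
tube top [ 0.5304 -0.038   0.114 ] [[550.0, -12.0], [557.0, -53.0], [511.0, -67.0], [503.0, -20.0]]
tube scene [ 0.5285 -0.0341  0.114 ] [[511.0, -63.0], [501.0, -14.0], [545.0, -6.0], [557.0, -53.0]]
rack [[630.0, 99.0], [666.0, -139.0], [510.0, -161.0], [475.0, 76.0]] yaw 8.4 [0.1562 0.241  0.1575 0.2392]
rack [[629.0, 98.0], [664.0, -139.0], [509.0, -161.0], [475.0, 75.0]] yaw 8.4 [0.1556 0.2401 0.1569 0.2382]
6 -1 (317.0000305175781, 182.00001525878906) (29.698482513427734, 28.284271240234375) 45.0 [ 0.5431 -0.287   0.01  ] [ 0.5427 -0.2866  0.012 ] [[0.544, -0.229], [0.603, -0.287], [0.542, -0.345], [0.485, -0.287]]
8 -1 (498.0, 240.0) (168.0, 26.0) 90.0 [ 0.3844 -0.7769  0.01  ] [ 0.3843 -0.7755  0.012 ] [[0.622, -0.767], [0.622, -0.841], [0.166, -0.786], [0.165, -0.718]]
14 -1 (316.961181640625, 182.33462524414062) (53.103843688964844, 54.46975326538086) 88.0908508
[... 822 characters left out ...]
-0.0297  0.01  ] [ 0.572  -0.0299  0.012 ] [[0.633, 0.105], [0.668, -0.141], [0.514, -0.161], [0.48, 0.079]]
81 -1 (485.0, 77.0) (154.0, 52.0) 90.0 [ 0.8654 -0.7934  0.01  ] [ 0.8643 -0.792   0.012 ] [[1.124, -0.741], [1.124, -0.901], [0.628, -0.842], [0.627, -0.694]]
137 81 (494.57440185546875, 33.41977310180664) (25.824661254882812, 38.52119064331055) 52.30575942993164 [ 1.009  -0.8378  0.01  ] [ 1.0076 -0.8364  0.012 ] [[1.004, -0.767], [1.084, -0.869], [1.014, -0.908], [0.936, -0.808]]
145 -1 (141.49996948242188, 25.999996185302734) (282.99993896484375, 51.99999237060547) -0.0 [1.0322 0.2431 0.01  ] [1.0308 0.2424 0.012 ] [[0.943, 0.672], [1.122, 0.696], [1.123, -0.194], [0.945, -0.193]]
```

```bash
cat >> h.py <<'E'
def go(x,y,z,yaw=None):
    "shift in tool axes (mm) and turn (rad) from the measured pose to a world TCP target"
    s=robot.read_state(); p=np.array(s["eef_pos"]); a=np.radians(s["orientation"][2]); d=(np.array([x,y,z])-p)*1000
    c,sn=np.cos(a),np.sin(a)
    t=0 if yaw is None else -(np.radians(yaw)-a)
    print("t",round(s["time"],2),"pos",p.round(4),"yaw",np.degrees(a).round(2),"-> shift",[round(float(v),1) for v in(d[0]*c+d[1]*sn,d[0]*sn-d[1]*c,-d[2])],"turn",round(float(t),4))
E
python3 -c "
from h import *
go(.5825,.034,.25,8.4)
# side tray corners at rim height
q=np.array([ray('top',u,v,.012)[:2] for u,v in[(103,155),(151,157),(140,249),(89,246)]]);print(q.round(4).tolist(),q.mean(0))
m=cv2.cvtColor(cv2.imread('pics/top0.png'),cv2.COLOR_BGR2HSV)
r=(((m[...,2]>195)&(m[...,1]<45))*255).astype(np.uint8)
cs,_=cv2.findContours(r[130:270,70:170],cv2.RETR_EXTERNAL,cv2.CHAIN_APPROX_NONE,offset=(70,130))
c=max(cs,key=cv2.contourArea);p=cv2.approxPolyDP(c,5,True)[:,0];print(p.tolist());q=np.array([ray('top',*map(float,u),.012)[:2] for u in p]);print(q.round(3).tolist(),q.mean(0))
"
```

```text
t 0.1 pos [ 0.201  -0.5913  0.302 ] yaw 18.79 -> shift [562.5, -469.2, 52.0] turn 0.1813
[[0.6181, 0.3265], [0.6129, 0.1876], [0.352, 0.2019], [0.359, 0.343]] [0.48551703 0.26475298]
[[103, 155], [88, 245], [138, 249], [150, 159]]
[[0.618, 0.326], [0.362, 0.346], [0.352, 0.207], [0.607, 0.19]] [0.4846913  0.26750928]
```

```bash
python3 -m pendant '[[35,-29,0,0.02,0.7],[70,-58,0,0.05,0.7],[105,-87,0,0.08,0.7],[140,-116,0,0.1,0.7],[175,-145,0,0.13,0.7],[210,-174,0,0.16,0.7],[245,-203,0,0.181,0.7],[281,-235,0,0.181,0.7]]' 45; python3 -c "
from h import *
go(.5825,.034,.25,8.4)"
```

```text
time: 0.9
eef_pos: [0.3922, -0.2774, 0.3026]
orientation: [180.0, 0.0, 8.3]
ft_force: [0.7, -0.5, 0.5]
grip_width: 0.062
grip_force: 0.0
t 0.9 pos [ 0.3922 -0.2774  0.3026] yaw 8.34 -> shift [233.5, -280.5, 52.6] turn -0.001
```

```bash
python3 -m pendant '[[33,-40,0,0,0.7],[66,-80,0,0,0.7],[100,-120,5,0,0.7],[133,-160,15,0,0.7],[166,-200,25,0,0.7],[200,-240,35,0,0.7],[225,-270,45,0,0.7],[233,-280,52,0,0.7]]'
python3 - <<'E'
from h import *
go(.5825,.034,.139,8.4)
im=robot.snapshot("top");s=robot.snapshot("scene")
cv2.imwrite("pics/a1.png",np.hstack([cv2.resize(im[110:230,150:290],(700,600)),])); cv2.imwrite("pics/a2.png",cv2.resize(s[90:250,200:360],(600,600),interpolation=cv2.INTER_CUBIC))
E
```

```text
time: 1.7
eef_pos: [0.5829, 0.0387, 0.2497]
orientation: [-179.8, -0.1, 8.8]
ft_force: [-0.6, -0.5, 0.0]
grip_width: 0.0617
grip_force: 0.0
t 1.7 pos [0.5829 0.0387 0.2497] yaw 8.82 -> shift [-1.1, 4.6, 110.7] turn 0.0073
```

View pics/a2.png

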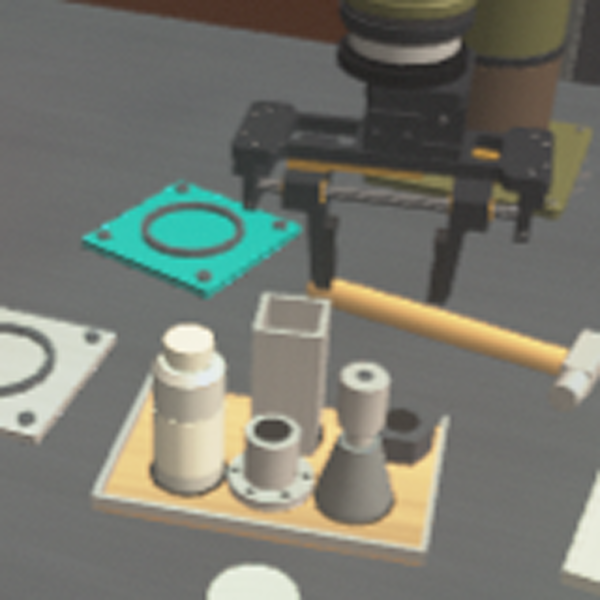

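```bash
python3 -c "
from h import *
p=robot.read_state()['eef_pos'];print(p)
for d in(-.031,.031): print((proj('scene',[p[0]-d*.15,p[1]+d,p[2]-.064])-[200,90])*3.75)
go(.5825,.0345,.139,8.4)"
```

```text
[0.58130626 0.03604409 0.24906818]
[324.38696207 279.07792848]
[420.48756247 291.68769628]
t 1.8 pos [0.5813 0.036  0.2491] yaw 8.74 -> shift [0.9, 1.7, 110.1] turn 0.0059
```

```bash
python3 -m pendant '[[1,2,20,0,0.7],[1,2,40,0,0.7],[1,2,60,0,0.7],[1,2,80,0,0.7],[1,2,95,0,0.7],[1,2,105,0,0.7],[1,2,110,0,0.7],[1,2,110,0,0.7]]'; python3 -m pendant '[[0,0,0,0,0.3],[0,0,0,0,0.3],[0,0,0,0,0.2],[0,0,0,0,0.2],[0,0,0,0,0.2],[0,0,0,0,0.2],[0,0,0,0,0.2],[0,0,0,0,0.2]]' 45; python3 -c "
from h import *
go(.562,.262,.143)"
```

```text
time: 2.6
eef_pos: [0.5821, 0.0294, 0.1406]
orientation: [180.0, 0.1, 8.3]
ft_force: [-0.2, -0.5, 0.7]
grip_width: 0.0612
grip_force: 0.0
time: 3.4
eef_pos: [0.5828, 0.0317, 0.1412]
orientation: [-179.9, -0.1, 8.5]
ft_force: [-0.4, 4.3, 5.6]
grip_width: 0.0331
grip_force: 44.7
t 3.4 pos [0.5828 0.0317 0.1412] yaw 8.46 -> shift [13.3, -230.9, -1.8] turn 0.0
```

```bash
python3 -m pendant '[[0,0,-10,0,0.2],[0,0,-25,0,0.2],[0,0,-40,0,0.2],[0,0,-55,0,0.2],[1,-10,-60,0,0.2],[3,-30,-60,0,0.2],[5,-60,-60,0,0.2],[7,-90,-60,0,0.2]]'; python3 -m pendant '[[1,-30,0,0,0.2],[2,-60,0,0,0.2],[4,-90,0,0,0.2],[5,-115,0,0,0.2],[6,-132,0,0,0.2],[7,-140,0,0,0.2],[7,-142,0,0,0.2],[7,-142,0,0,0.2]]';  python3 -m pendant '[[0,0,12,0,0.2],[0,0,24,0,0.2],[0,0,36,0,0.2],[0,0,46,0,0.2],[0,0,53,0,0.2],[0,0,57,0,0.2],[0,0,60,0,0.2],[0,0,60,0,0.2]]'; python3 -c "
from h import *
go(.562,.262,.141)
cv2.imwrite('pics/b1.png',cv2.resize(robot.snapshot('scene')[90:290,200:440],(720,600)))"
```

```text
time: 4.2
eef_pos: [0.5754, 0.121, 0.2]
orientation: [179.9, 0.1, 8.3]
ft_force: [0.5, -0.5, -5.2]
grip_width: 0.0332
grip_force: 44.6
time: 5.0
eef_pos: [0.5626, 0.2605, 0.2005]
orientation: [179.9, 0.0, 8.3]
ft_force: [-0.6, -0.8, -4.4]
grip_width: 0.0325
grip_force: 44.6
time: 5.8
eef_pos: [0.5625, 0.2621, 0.1413]
orientation: [180.0, -0.0, 8.4]
ft_force: [-1.7, -1.0, -2.2]
grip_width: 0.0331
grip_force: 44.6
t 5.8 pos [0.5625 0.2621 0.1413] yaw 8.41 -> shift [-0.5, -0.0, 0.3] turn 0.0
```

View pics/b1.png

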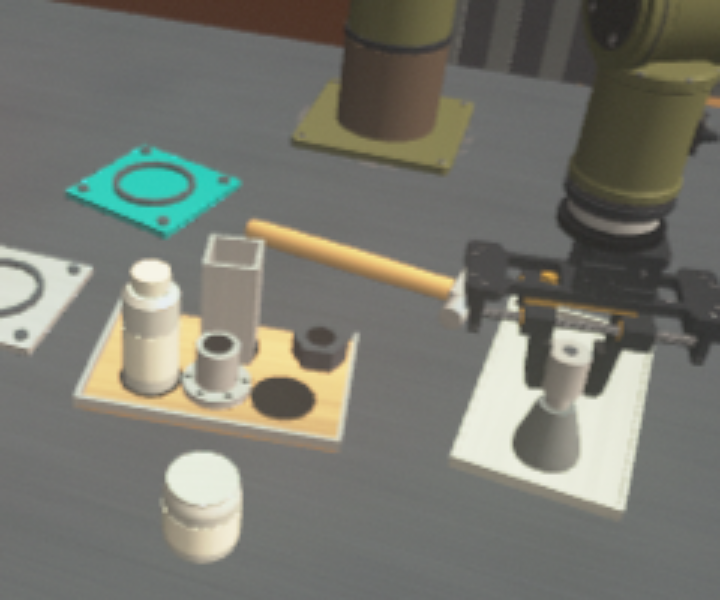

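The jack stands in the tray and its pad is empty. I'll release it and go above the tube, in path coordinates (-62,60).

```bash
python3 -m pendant '[[0,0,1,0,0.2],[0,0,1,0,0.5],[0,0,1,0,0.7],[0,0,1,0,0.7],[0,0,1,0,0.7],[0,0,-20,0,0.7],[0,0,-50,0,0.7],[0,0,-80,0,0.8]]'; python3 -m pendant '[[-9,35,0,0,0.85],[-18,72,0,0,0.85],[-28,110,0,0,0.85],[-38,150,0,0,0.85],[-48,190,0,0,0.85],[-58,230,0,0,0.85],[-68,265,0,0,0.85],[-76,292,0,0,0.85]]'
python3 - <<'E'
from h import *
go(.529,-.037,.133)
im=robot.snapshot("top"); cv2.imwrite("pics/b2.png",im)
# tube via top: sighting of pads and jack
print(proj("top",[.529,-.037,.114]))
E
```

```text
time: 6.65
eef_pos: [0.5622, 0.2618, 0.2212]
orientation: [180.0, 0.1, 8.4]
ft_force: [1.0, 0.5, -0.2]
grip_width: 0.0681
grip_force: 0.0
time: 7.45
eef_pos: [0.5295, -0.041, 0.2208]
orientation: [179.9, 0.0, 8.3]
ft_force: [0.0, -0.8, -1.0]
grip_width: 0.0747
grip_force: 0.0
t 7.45 pos [ 0.5295 -0.041   0.2208] yaw 8.26 -> shift [0.1, -4.0, 87.8] turn 0.0
[225.26435431 178.41062368]
```

```bash
python3 -m pendant '[[0,0,16,0,0.85],[0,0,32,0,0.85],[0,0,48,0,0.85],[0,0,62,0,0.85],[0,0,74,0,0.85],[0,0,83,0,0.85],[0,0,88,0,0.85],[0,0,88,0,0.85]]'; python3 -m pendant '[[0,0,0,0,0.6],[0,0,0,0,0.5],[0,0,0,0,0.4],[0,0,0,0,0.4],[0,0,0,0,0.4],[0,0,0,0,0.4],[0,0,0,0,0.4],[0,0,0,0,0.4]]' 50; python3 -c "
from h import *
go(.485,.266,.133)"
```

```text
time: 8.3
eef_pos: [0.5297, -0.0379, 0.1322]
orientation: [-180.0, 0.0, 8.4]
ft_force: [-0.4, 0.2, 0.3]
grip_width: 0.0749
grip_force: 0.0
time: 9.1
eef_pos: [0.53, -0.0373, 0.1332]
orientation: [-180.0, -0.0, 8.5]
ft_force: [-0.6, 2.4, 6.8]
grip_width: 0.0501
grip_force: 49.4
t 9.1 pos [ 0.53   -0.0373  0.1332] yaw 8.45 -> shift [0.0, -306.6, 0.2] turn 0.0
```

```bash
python3 -m pendant '[[0,0,-10,0,0.4],[0,0,-25,0,0.4],[0,0,-42,0,0.4],[0,0,-60,0,0.4],[0,-8,-70,0,0.4],[0,-28,-70,0,0.4],[0,-58,-70,0,0.4],[0,-90,-70,0,0.4]]'; python3 -m pendant '[[0,-35,0,0,0.4],[0,-70,0,0,0.4],[0,-105,0,0,0.4],[0,-140,0,0,0.4],[0,-175,0,0,0.4],[0,-200,0,0,0.4],[0,-213,0,0,0.4],[0,-217,0,0,0.4]]';  python3 -m pendant '[[0,0,12,0,0.4],[0,0,24,0,0.4],[0,0,36,0,0.4],[0,0,48,0,0.4],[0,0,58,0,0.4],[0,0,65,0,0.4],[0,0,70,0,0.4],[0,0,71,0,0.4]]'; python3 -c "
from h import *
go(.485,.266,.133)
cv2.imwrite('pics/b3.png',cv2.resize(robot.snapshot('scene')[90:290,200:440],(720,600)))"
```

```text
time: 9.9
eef_pos: [0.5161, 0.0515, 0.2026]
orientation: [180.0, 0.0, 8.3]
ft_force: [1.3, 0.5, -4.4]
grip_width: 0.0502
grip_force: 49.4
time: 10.7
eef_pos: [0.4841, 0.2673, 0.2024]
orientation: [-180.0, 0.0, 8.6]
ft_force: [-0.8, -0.9, -4.4]
grip_width: 0.0501
grip_force: 49.4
time: 11.5
eef_pos: [0.485, 0.266, 0.1328]
orientation: [-180.0, -0.0, 8.4]
ft_force: [-3.7, -0.9, 15.1]
grip_width: 0.0494
grip_force: 49.6
t 11.5 pos [0.485  0.266  0.1328] yaw 8.44 -> shift [0.0, -0.0, -0.2] turn 0.0
```

View pics/b3.png

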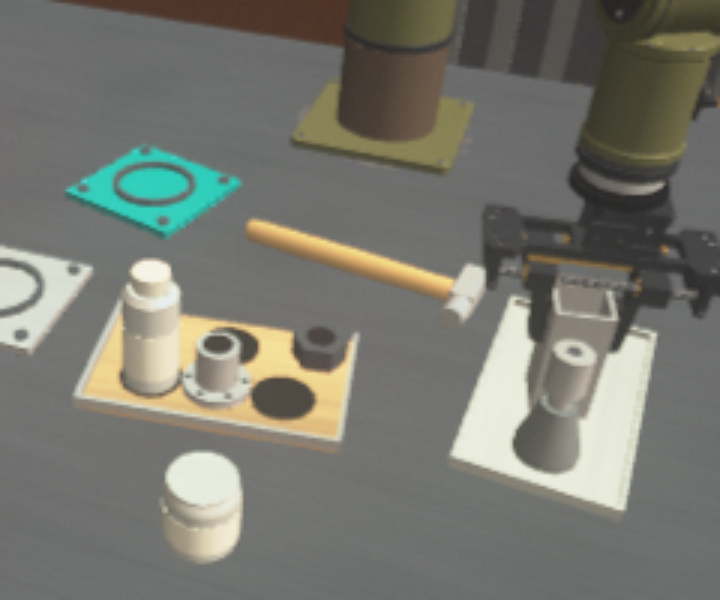

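The tube stands mid-tray. I'll release it and go over the can.

```bash
python3 -m pendant '[[0,0,0,0,0.6],[0,0,0,0,0.75],[0,0,0,0,0.75],[0,0,0,0,0.75],[0,0,-10,0,0.75],[0,0,-35,0,0.75],[0,0,-65,0,0.75],[0,0,-90,0,0.85]]'; python3 -m pendant '[[8,45,0,0,0.85],[16,90,0,0,0.85],[24,135,0,0,0.85],[32,180,0,0,0.85],[40,225,0,0,0.85],[47,270,0,0,0.85],[54,315,0,0,0.85],[60,350,0,0,0.85]]'; python3 -m pendant '[[2,12,0,0,0.85],[2,19,0,0,0.85],[2,19,20,0,0.85],[2,19,40,0,0.85],[2,19,60,0,0.85],[2,19,78,0,0.85],[2,19,88,0,0.85],[2,19,91,0,0.85]]';python3 -c "
from h import *
go(.6006,-.089,.131)"
```

```text
time: 12.35
eef_pos: [0.4851, 0.2658, 0.2236]
orientation: [-180.0, -0.1, 8.4]
ft_force: [0.4, 0.0, 0.1]
grip_width: 0.072
grip_force: 0.0
time: 13.15
eef_pos: [0.5959, -0.0755, 0.2225]
orientation: [179.9, -0.0, 8.2]
ft_force: [-0.0, 0.2, -0.2]
grip_width: 0.0748
grip_force: 0.0
time: 13.95
eef_pos: [0.5996, -0.0883, 0.1299]
orientation: [-179.9, 0.1, 8.5]
ft_force: [-0.3, 0.2, 0.2]
grip_width: 0.0749
grip_force: 0.0
t 13.95 pos [ 0.5996 -0.0883  0.1299] yaw 8.55 -> shift [0.8, 0.8, -1.1] turn 0.0
```

```bash
python3 -m pendant '[[0,0,0,0,0.6],[0,0,0,0,0.5],[0,0,0,0,0.4],[0,0,0,0,0.4],[0,0,0,0,0.4],[0,0,0,0,0.4],[0,0,0,0,0.4],[0,0,0,0,0.4]]' 35; python3 -m pendant '[[0,0,-10,0,0.4],[0,0,-25,0,0.4],[0,0,-45,0,0.4],[0,0,-65,0,0.4],[0,0,-80,0,0.4],[-8,-10,-85,0,0.4],[-24,-28,-85,0,0.4],[-45,-50,-85,0,0.4]]';  python3 -m pendant '[[-22,-30,0,0,0.4],[-44,-60,0,0,0.4],[-64,-95,0,0,0.4],[-80,-130,0,0,0.4],[-88,-165,0,0,0.4],[-90,-200,0,0,0.4],[-90,-235,0,0,0.4],[-90,-265,0,0,0.4]]'; python3 -m pendant '[[0,-30,0,0,0.4],[0,-50,0,0,0.4],[0,-63,0,0,0.4],[0,-70,0,0,0.4],[0,-70,10,0,0.4],[0,-70,25,0,0.4],[0,-70,40,0,0.4],[0,-70,55,0,0.4]]'; python3 -m pendant '[[0,0,10,0,0.4],[0,0,18,0,0.4],[0,0,24,0,0.4],[0,0,28,0,0.4],[0,0,30,0,0.4],[0,0,31,0,0.4],[0,0,31,0,0.4],[0,0,31,0,0.4]]'; python3 -c "
from h import *
go(.410,.2705,.131)
cv2.imwrite('pics/b4.png',cv2.resize(robot.snapshot('scene')[90:290,200:440],(720,600)))"
```

```text
time: 14.75
eef_pos: [0.6009, -0.0897, 0.1316]
orientation: [-180.0, -0.1, 8.4]
ft_force: [0.4, 1.9, 5.8]
grip_width: 0.0514
grip_force: 34.8
time: 15.55
eef_pos: [0.5476, -0.0471, 0.216]
orientation: [180.0, -0.0, 8.3]
ft_force: [-0.2, 1.0, -3.7]
grip_width: 0.0511
grip_force: 34.9
time: 16.35
eef_pos: [0.4189, 0.2035, 0.2159]
orientation: [-180.0, 0.0, 8.5]
ft_force: [1.0, -1.1, -0.9]
grip_width: 0.0513
grip_force: 34.9
time: 17.15
eef_pos: [0.4106, 0.2689, 0.1597]
orientation: [179.9, 0.0, 8.3]
ft_force: [0.1, -0.4, -3.6]
grip_width: 0.051
grip_force: 34.9
time: 17.95
eef_pos: [0.4107, 0.2708, 0.1314]
orientation: [-180.0, -0.1, 8.4]
ft_force: [-1.8, -1.2, 13.3]
grip_width: 0.0513
grip_force: 34.7
t 17.95 pos [0.4107 0.2708 0.1314] yaw 8.39 -> shift [-0.8, 0.2, 0.4] turn 0.0
```

View pics/b4.png

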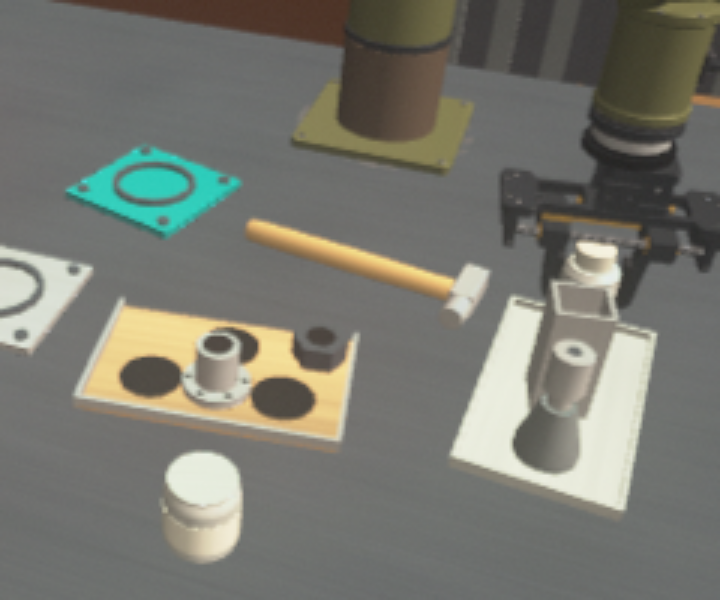

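All three stand in the tray. I'll release the can and fetch the flange.

```bash
python3 -m pendant '[[0,0,0,0,0.65],[0,0,0,0,0.75],[0,0,0,0,0.75],[0,0,0,0,0.75],[0,0,-15,0,0.75],[0,0,-40,0,0.75],[0,0,-70,0,0.75],[0,0,-95,0,0.75]]'; python3 -m pendant '[[17,40,0,0,0.75],[34,80,0,0,0.75],[51,122,0,0,0.75],[68,164,0,0,0.75],[86,206,0,0,0.75],[104,248,0,0,0.75],[121,290,0,0,0.75],[135,323,0,0,0.75]]'; python3 -m pendant '[[0,0,0,0,0.75],[0,0,25,0,0.75],[0,0,50,0,0.75],[0,0,75,0,0.75],[0,0,100,0,0.75],[0,0,122,0,0.75],[0,0,135,0,0.75],[0,0,140,0,0.75]]';python3 -m pendant '[[0,0,0,0,0.75],[0,0,0,0,0.5],[0,0,0,0,0.3],[0,0,0,0,0.3],[0,0,0,0,0.3],[0,0,0,0,0.3],[0,0,0,0,0.3],[0,0,0,0,0.3]]' 45; python3 -c "
from h import *
go(.5423,-.2868,.091)"
```

```text
time: 18.8
eef_pos: [0.4104, 0.2708, 0.2258]
orientation: [180.0, -0.0, 8.4]
ft_force: [0.5, 0.3, -0.2]
grip_width: 0.0661
grip_force: 0.0
time: 19.6
eef_pos: [0.592, -0.0323, 0.2245]
orientation: [179.9, 0.0, 8.3]
ft_force: [0.6, 0.1, 0.5]
grip_width: 0.0662
grip_force: 0.0
time: 20.4
eef_pos: [0.5903, -0.0282, 0.0834]
orientation: [-180.0, 0.1, 8.5]
ft_force: [0.2, -0.1, 1.0]
grip_width: 0.0662
grip_force: 0.0
time: 21.2
eef_pos: [0.5916, -0.0277, 0.0855]
orientation: [-179.9, -0.1, 8.5]
ft_force: [-1.1, 3.1, 6.2]
grip_width: 0.0384
grip_force: 45.0
t 21.2 pos [ 0.5916 -0.0277  0.0855] yaw 8.46 -> shift [-86.8, 249.0, -5.5] turn 0.0
```

```bash
python3 -m pendant '[[0,0,-10,0,0.3],[0,0,-25,0,0.3],[0,0,-40,0,0.3],[0,0,-50,0,0.3],[-4,10,-50,0,0.3],[-12,30,-50,0,0.3],[-22,60,-50,0,0.3],[-32,90,-50,0,0.3]]'; python3 -m pendant '[[-10,30,0,0,0.3],[-20,60,0,0,0.3],[-30,90,0,0,0.3],[-40,120,0,0,0.3],[-48,142,0,0,0.3],[-53,155,0,0,0.3],[-54,158,0,0,0.3],[-54,158,0,0,0.3]]'; python3 -m pendant '[[0,0,8,0,0.3],[0,0,16,0,0.3],[0,0,24,0,0.3],[0,0,32,0,0.3],[0,0,38,0,0.3],[0,0,42,0,0.3],[0,0,44,0,0.3],[0,0,44,0,0.3]]'; python3 -c "
from h import *
go(.5423,-.2868,.091)
cv2.imwrite('pics/b5.png',cv2.resize(robot.snapshot('scene')[130:250,130:310],(780,520),interpolation=cv2.INTER_CUBIC))"
```

```text
time: 22.0
eef_pos: [0.5719, -0.1242, 0.1345]
orientation: [180.0, 0.1, 8.4]
ft_force: [0.5, -0.7, -5.0]
grip_width: 0.0384
grip_force: 45.0
time: 22.8
eef_pos: [0.5423, -0.2864, 0.1345]
orientation: [-179.9, 0.0, 8.4]
ft_force: [0.4, 0.6, -4.4]
grip_width: 0.0383
grip_force: 45.0
time: 23.6
eef_pos: [0.5422, -0.2866, 0.0916]
orientation: [-180.0, 0.0, 8.4]
ft_force: [-3.1, 1.4, 3.3]
grip_width: 0.0383
grip_force: 45.0
t 23.6 pos [ 0.5422 -0.2866  0.0916] yaw 8.41 -> shift [0.1, 0.2, 0.6] turn 0.0
```

View pics/b5.png

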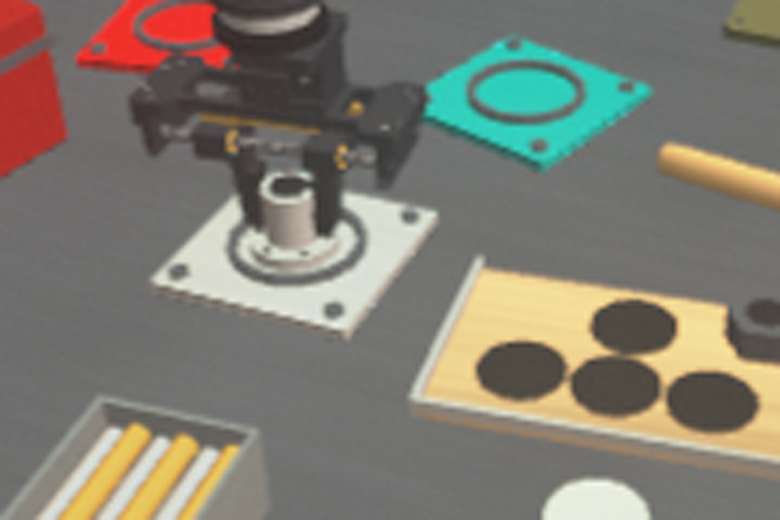

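The flange sits inside the ring. I'll release it, lift, and check it along with the four pads from the top.

```bash
python3 -m pendant '[[0,0,0,0,0.45],[0,0,0,0,0.6],[0,0,0,0,0.65],[0,0,0,0,0.65],[0,0,-20,0,0.65],[0,0,-55,0,0.65],[0,0,-95,0,0.65],[0,0,-134,0,0.75]]'; python3 -m pendant '[[-4,-45,0,0,0.75],[-8,-90,0,0,0.75],[-12,-135,0,0,0.75],[-17,-180,0,0,0.75],[-21,-225,0,0,0.75],[-26,-270,0,0,0.75],[-30,-315,0,0,0.75],[-34,-360,0,0,0.75]]'; python3 -m pendant '[[-3,-45,0,0,0.75],[-7,-90,0,0,0.75],[-10,-130,0,0,0.75],[-13,-170,0,0,0.75],[-15,-200,0,0,0.75],[-15,-211,0,0,0.75],[-15,-211,0,0,0.75],[-15,-211,0,0,0.75]]'
python3 - <<'E'
from h import *
go(.410,.2705,.131)
im=robot.snapshot("top"); cv2.imwrite("pics/b6raw.png",im); cv2.imwrite("pics/b6.png",cv2.resize(im[120:260,80:360],(800,400),interpolation=cv2.INTER_CUBIC))
m=(im.max(2)<55).astype(np.uint8)*255; m[:, :170]=0;m[:,290:]=0;m[:130]=0;m[215:]=0
x=np.array([.98923,.14634]);o=np.array([.5821,.0303])
for c in cv2.findContours(m,cv2.RETR_EXTERNAL,cv2.CHAIN_APPROX_NONE)[0]:
    if cv2.contourArea(c)>60:
        M=cv2.moments(c);p=ray("top",M["m10"]/M["m00"],M["m01"]/M["m00"],.004)[:2];d=(p-o)*1000
        print(cv2.contourArea(c),p.round(4),"tool",(d@x).round(1),(d[0]*x[1]-d[1]*x[0]).round(1))
E
```

```text
time: 24.45
eef_pos: [0.5424, -0.2869, 0.226]
orientation: [180.0, -0.0, 8.4]
ft_force: [0.8, -0.8, 0.1]
grip_width: 0.0634
grip_force: 0.0
time: 25.25
eef_pos: [0.456, 0.066, 0.2249]
orientation: [-180.0, -0.1, 8.4]
ft_force: [0.1, 0.6, -1.2]
grip_width: 0.0662
grip_force: 0.0
time: 26.05
eef_pos: [0.4109, 0.2691, 0.2247]
orientation: [179.9, 0.0, 8.3]
ft_force: [-0.4, 0.5, 0.8]
grip_width: 0.0662
grip_force: 0.0
t 26.05 pos [0.4109 0.2691 0.2247] yaw 8.3 -> shift [-0.7, -1.5, 93.7] turn 0.0
198.5 [ 0.532  -0.0356] tool -59.2 57.9
195.5 [0.5849 0.0351] tool 3.4 -4.3
196.5 [ 0.5935 -0.0274] tool 2.8 58.7
196.0 [ 0.6028 -0.0884] tool 3.1 120.5
```

View pics/b6.png

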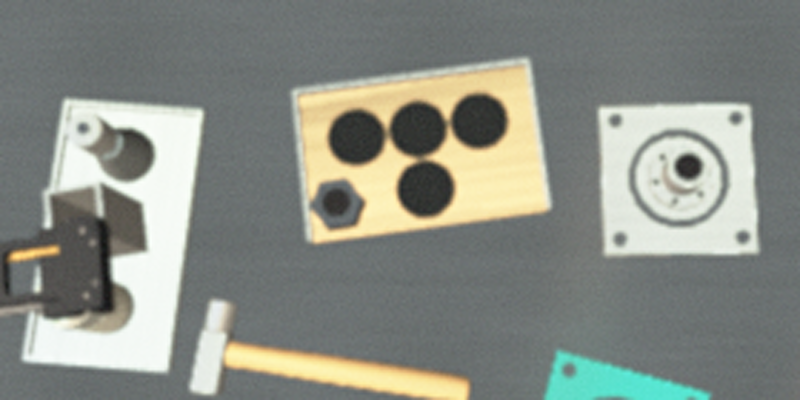

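The flange is centred in the ring, all four pads are bare, and the nut has not moved. Now the can goes back.

```bash
python3 -m pendant '[[0,0,15,0,0.75],[0,0,32,0,0.75],[0,0,50,0,0.75],[0,0,66,0,0.75],[0,0,80,0,0.75],[0,0,90,0,0.75],[0,0,94,0,0.75],[0,0,94,0,0.75]]'; python3 -m pendant '[[0,0,0,0,0.6],[0,0,0,0,0.5],[0,0,0,0,0.4],[0,0,0,0,0.4],[0,0,0,0,0.4],[0,0,0,0,0.4],[0,0,0,0,0.4],[0,0,0,0,0.4]]' 35; python3 -m pendant '[[0,0,-10,0,0.4],[0,0,-25,0,0.4],[0,0,-45,0,0.4],[0,0,-65,0,0.4],[0,0,-80,0,0.4],[0,10,-85,0,0.4],[0,30,-85,0,0.4],[0,55,-85,0,0.4]]';  python3 -m pendant '[[0,35,0,0,0.4],[8,70,0,0,0.4],[24,105,0,0,0.4],[44,140,0,0,0.4],[64,175,0,0,0.4],[84,210,0,0,0.4],[104,245,0,0,0.4],[120,275,0,0,0.4]]'; python3 -m pendant '[[8,25,0,0,0.4],[12,42,0,0,0.4],[15,52,0,0,0.4],[15,55,0,0,0.4],[15,55,10,0,0.4],[15,55,25,0,0.4],[15,55,40,0,0.4],[15,55,55,0,0.4]]'; python3 -m pendant '[[0,0,10,0,0.4],[0,0,18,0,0.4],[0,0,24,0,0.4],[0,0,28,0,0.4],[0,0,30,0,0.4],[0,0,31,0,0.4],[0,0,31,0,0.4],[0,0,31,0,0.4]]'; python3 -c "
from h import *
go(.6000,-.0904,.131)
cv2.imwrite('pics/b7.png',cv2.resize(robot.snapshot('scene')[90:290,200:440],(720,600)))"
```

```text
time: 26.9
eef_pos: [0.4107, 0.27, 0.1305]
orientation: [180.0, 0.0, 8.3]
ft_force: [-0.1, 0.6, 0.0]
grip_width: 0.0656
grip_force: 0.0
time: 27.7
eef_pos: [0.4108, 0.2714, 0.1312]
orientation: [-179.9, -0.1, 8.4]
ft_force: [0.2, 0.3, 6.8]
grip_width: 0.0509
grip_force: 34.9
time: 28.5
eef_pos: [0.418, 0.2157, 0.2156]
orientation: [180.0, 0.0, 8.5]
ft_force: [1.3, -0.9, -2.4]
grip_width: 0.0511
grip_force: 35.0
time: 29.3
eef_pos: [0.5773, -0.0415, 0.215]
orientation: [179.9, 0.1, 8.3]
ft_force: [1.0, 0.3, -2.8]
grip_width: 0.051
grip_force: 35.0
time: 30.1
eef_pos: [0.5996, -0.0882, 0.1595]
orientation: [-179.9, 0.1, 8.6]
ft_force: [-0.2, -0.6, -2.7]
grip_width: 0.0508
grip_force: 35.0
time: 30.9
eef_pos: [0.6006, -0.0901, 0.1313]
orientation: [180.0, -0.1, 8.4]
ft_force: [-2.8, 1.2, 6.4]
grip_width: 0.0509
grip_force: 34.9
t 30.9 pos [ 0.6006 -0.0901  0.1313] yaw 8.41 -> shift [-0.7, 0.2, 0.3] turn 0.0
```

View pics/b7.png

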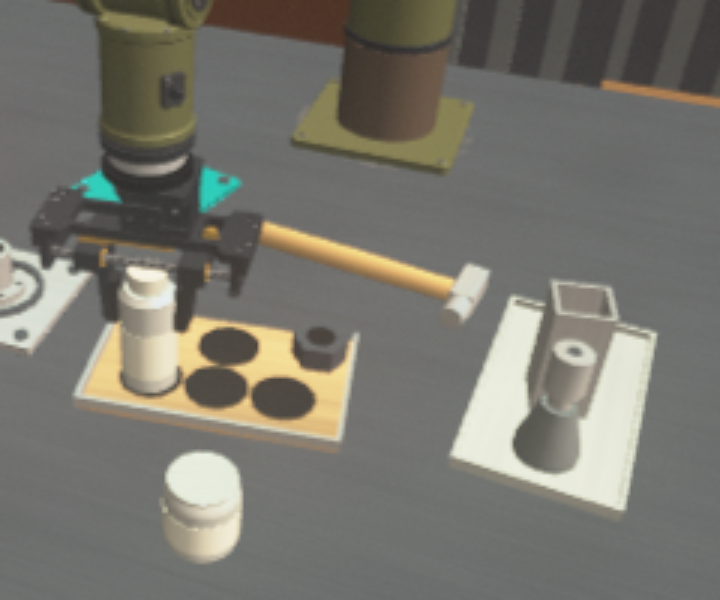

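The can is back on its pad. Next I'll return the tube.

```bash
python3 -m pendant '[[0,0,0,0,0.65],[0,0,0,0,0.75],[0,0,0,0,0.75],[0,0,0,0,0.75],[0,0,-15,0,0.75],[0,0,-40,0,0.75],[0,0,-70,0,0.75],[0,0,-95,0,0.75]]'; python3 -m pendant '[[-8,-45,0,0,0.8],[-16,-90,0,0,0.8],[-24,-135,0,0,0.8],[-32,-180,0,0,0.8],[-40,-225,0,0,0.8],[-47,-270,0,0,0.8],[-54,-315,0,0,0.8],[-60,-350,0,0,0.8]]'; python3 -m pendant '[[-2,-12,0,0,0.8],[-2,-19,0,0,0.8],[-2,-19,20,0,0.8],[-2,-19,40,0,0.8],[-2,-19,60,0,0.8],[-2,-19,78,0,0.8],[-2,-19,89,0,0.8],[-2,-19,93,0,0.8]]'; python3 -m pendant '[[0,0,0,0,0.7],[0,0,0,0,0.6],[0,0,0,0,0.5],[0,0,0,0,0.4],[0,0,0,0,0.4],[0,0,0,0,0.4],[0,0,0,0,0.4],[0,0,0,0,0.4]]' 50; python3 -c "
from h import *
go(.5296,-.0381,.132)"
```

```text
time: 31.75
eef_pos: [0.6006, -0.0903, 0.2271]
orientation: [180.0, -0.1, 8.4]
ft_force: [0.5, -0.9, 0.5]
grip_width: 0.0659
grip_force: 0.0
time: 32.55
eef_pos: [0.4887, 0.2506, 0.2258]
orientation: [-179.9, -0.1, 8.6]
ft_force: [0.6, -0.1, -0.2]
grip_width: 0.0703
grip_force: 0.0
time: 33.35
eef_pos: [0.4855, 0.264, 0.131]
orientation: [179.9, 0.1, 8.3]
ft_force: [-0.2, 1.1, 0.6]
grip_width: 0.0707
grip_force: 0.0
time: 34.15
eef_pos: [0.4855, 0.2661, 0.1325]
orientation: [-180.0, -0.1, 8.4]
ft_force: [0.9, 0.2, 5.8]
grip_width: 0.0499
grip_force: 49.6
t 34.15 pos [0.4855 0.2661 0.1325] yaw 8.41 -> shift [-0.9, 307.3, 0.5] turn 0.0
```

```bash
python3 -m pendant '[[0,0,-10,0,0.4],[0,0,-25,0,0.4],[0,0,-42,0,0.4],[0,0,-60,0,0.4],[0,8,-70,0,0.4],[0,28,-70,0,0.4],[0,58,-70,0,0.4],[0,90,-70,0,0.4]]'; python3 -m pendant '[[0,35,0,0,0.4],[0,70,0,0,0.4],[0,105,0,0,0.4],[0,140,0,0,0.4],[0,175,0,0,0.4],[0,200,0,0,0.4],[0,213,0,0,0.4],[0,217,0,0,0.4]]';  python3 -m pendant '[[0,0,10,0,0.4],[0,0,22,0,0.4],[0,0,35,0,0.4],[0,0,48,0,0.4],[0,0,58,0,0.4],[0,0,65,0,0.4],[0,0,69,0,0.4],[0,0,70,0,0.4]]'; python3 -c "
from h import *
go(.5296,-.0381,.132)
cv2.imwrite('pics/b8.png',cv2.resize(robot.snapshot('scene')[90:290,200:440],(720,600)))"
```

```text
time: 34.95
eef_pos: [0.4975, 0.1755, 0.2015]
orientation: [180.0, 0.1, 8.5]
ft_force: [-0.3, -0.1, -5.9]
grip_width: 0.0495
grip_force: 49.6
time: 35.75
eef_pos: [0.5294, -0.0399, 0.2015]
orientation: [180.0, 0.1, 8.2]
ft_force: [0.2, 0.5, -4.3]
grip_width: 0.0496
grip_force: 49.6
time: 36.55
eef_pos: [0.5295, -0.0377, 0.1324]
orientation: [-180.0, 0.0, 8.4]
ft_force: [-4.1, 1.3, 13.6]
grip_width: 0.05
grip_force: 49.7
t 36.55 pos [ 0.5295 -0.0377  0.1324] yaw 8.42 -> shift [0.1, 0.4, 0.4] turn 0.0
```

View pics/b8.png

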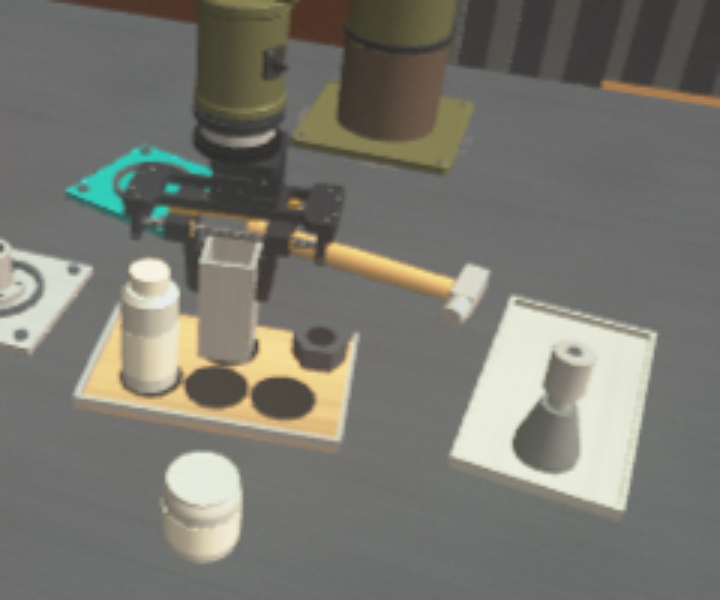

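The tube is back on the front pad, so the jack is next.

```bash
python3 -m pendant '[[0,0,0,0,0.6],[0,0,0,0,0.75],[0,0,0,0,0.75],[0,0,0,0,0.75],[0,0,-10,0,0.75],[0,0,-35,0,0.75],[0,0,-65,0,0.75],[0,0,-90,0,0.75]]'; python3 -m pendant '[[9,-38,0,0,0.7],[19,-76,0,0,0.7],[30,-116,0,0,0.7],[41,-156,0,0,0.7],[52,-196,0,0,0.7],[62,-236,0,0,0.7],[71,-272,0,0,0.7],[76,-292,0,0,0.7]]'; python3 -m pendant '[[0,0,0,0,0.7],[0,0,14,0,0.7],[0,0,30,0,0.7],[0,0,46,0,0.7],[0,0,62,0,0.7],[0,0,74,0,0.7],[0,0,80,0,0.7],[0,0,81,0,0.7]]'; python3 -m pendant '[[0,0,0,0,0.5],[0,0,0,0,0.3],[0,0,0,0,0.2],[0,0,0,0,0.2],[0,0,0,0,0.2],[0,0,0,0,0.2],[0,0,0,0,0.2],[0,0,0,0,0.2]]' 45;python3 -m pendant '[[0,0,-10,0,0.2],[0,0,-25,0,0.2],[0,0,-40,0,0.2],[0,0,-55,0,0.2],[-1,10,-60,0,0.2],[-3,30,-60,0,0.2],[-5,60,-60,0,0.2],[-7,90,-60,0,0.2]]'; python3 -m pendant '[[-1,30,0,0,0.2],[-2,60,0,0,0.2],[-4,90,0,0,0.2],[-5,115,0,0,0.2],[-6,132,0,0,0.2],[-7,140,0,0,0.2],[-7,142,0,0,0.2],[-7,142,0,0,0.2]]';  python3 -m pendant '[[0,0,12,0,0.2],[0,0,24,0,0.2],[0,0,36,0,0.2],[0,0,46,0,0.2],[0,0,53,0,0.2],[0,0,57,0,0.2],[0,0,60,0,0.2],[0,0,61,0,0.2]]'; python3 -c "
from h import *
go(.5821,.0303,.141)
cv2.imwrite('pics/b9.png',cv2.resize(robot.snapshot('scene')[90:290,200:440],(720,600)))"
```

```text
time: 37.4
eef_pos: [0.53, -0.038, 0.2236]
orientation: [180.0, -0.1, 8.4]
ft_force: [-0.2, -0.0, -0.9]
grip_width: 0.0663
grip_force: 0.0
time: 38.2
eef_pos: [0.5617, 0.2667, 0.2225]
orientation: [-179.8, -0.1, 8.7]
ft_force: [-0.2, -0.4, 0.5]
grip_width: 0.0617
grip_force: 0.0
time: 39.0
eef_pos: [0.5621, 0.2608, 0.1399]
orientation: [179.9, 0.1, 8.3]
ft_force: [0.2, 0.3, -0.4]
grip_width: 0.0617
grip_force: 0.0
time: 39.8
eef_pos: [0.5626, 0.2632, 0.1414]
orientation: [-179.9, -0.1, 8.4]
ft_force: [-1.2, 3.8, 5.7]
grip_width: 0.0331
grip_force: 44.9
time: 40.6
eef_pos: [0.5684, 0.1702, 0.2011]
orientation: [180.0, 0.0, 8.4]
ft_force: [0.4, -1.7, -5.9]
grip_width: 0.0333
grip_force: 44.9
time: 41.4
eef_pos: [0.5823, 0.031, 0.2008]
orientation: [-180.0, -0.0, 8.4]
ft_force: [-0.6, 0.5, -4.5]
grip_width: 0.0329
grip_force: 44.9
time: 42.2
eef_pos: [0.5828, 0.0308, 0.1413]
orientation: [-180.0, -0.1, 8.4]
ft_force: [-3.5, 0.4, 14.1]
grip_width: 0.0332
grip_force: 44.9
t 42.2 pos [0.5828 0.0308 0.1413] yaw 8.42 -> shift [-0.7, 0.4, 0.3] turn 0.0
```

View pics/b9.png

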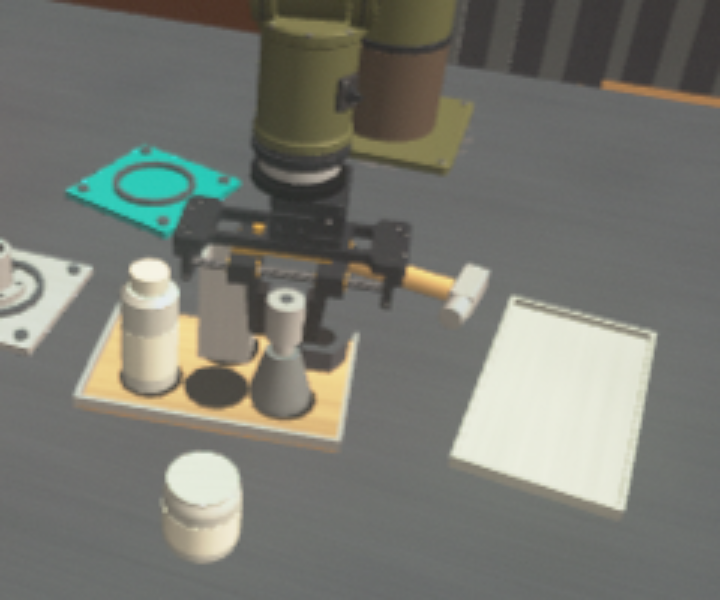

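The jack sits about 3 mm towards −y on its pad, with rim showing on the right. I'll nudge it, then release and retreat.

```bash
python3 -m pendant '[[0,0,-3,0,0.2],[0,0,-5,0,0.2],[1,-1,-5,0,0.2],[2,-3,-5,0,0.2],[2,-3,-5,0,0.2],[2,-3,-3,0,0.2],[2,-3,-1,0,0.2],[2,-3,0,0,0.2]]'; python3 -m pendant '[[0,0,0,0,0.4],[0,0,0,0,0.6],[0,0,0,0,0.65],[0,0,0,0,0.65],[0,0,-15,0,0.65],[0,0,-40,0,0.65],[0,0,-70,0,0.65],[0,0,-100,0,0.65]]'; python3 -m pendant '[[-20,-35,-10,0,0.7],[-40,-70,-20,0,0.7],[-60,-105,-30,0,0.7],[-80,-140,-40,0,0.7],[-100,-175,-50,0,0.7],[-115,-205,-50,0,0.7],[-125,-225,-50,0,0.7],[-130,-235,-50,0,0.7]]';python3 -m pendant '[[0,0,0,0,0.7],[0,0,0,0,0.7],[0,0,0,0,0.7],[0,0,0,0,0.7],[0,0,0,0,0.7],[0,0,0,0,0.7],[0,0,0,0,0.7],[0,0,0,0,0.7]]'
python3 - <<'E'
from h import *
s=robot.snapshot("scene");t=robot.snapshot("top")
a=cv2.resize(s[150:270,150:350],(800,480),interpolation=cv2.INTER_CUBIC)[:, :]
cv2.imwrite("pics/f1.png",cv2.resize(s[150:270,150:350],(800,480),interpolation=cv2.INTER_CUBIC))
cv2.imwrite("pics/f2.png",cv2.resize(t[90:215,170:350],(800,556),interpolation=cv2.INTER_CUBIC))
E
```

```text
time: 43.05
eef_pos: [0.5844, 0.0341, 0.1412]
orientation: [-180.0, -0.1, 8.4]
ft_force: [-5.4, 1.6, 16.9]
grip_width: 0.0324
grip_force: 44.9
time: 43.85
eef_pos: [0.5839, 0.0336, 0.2416]
orientation: [180.0, -0.0, 8.4]
ft_force: [-0.5, -0.5, 0.1]
grip_width: 0.0574
grip_force: 0.0
time: 44.65
eef_pos: [0.4197, 0.2493, 0.2907]
orientation: [-179.9, -0.0, 8.6]
ft_force: [0.2, 0.8, 0.0]
grip_width: 0.0618
grip_force: 0.0
time: 45.45
eef_pos: [0.421, 0.2472, 0.2897]
orientation: [180.0, 0.0, 8.4]
ft_force: [0.3, -0.4, 0.6]
grip_width: 0.0617
grip_force: 0.0
```

View pics/f1.png

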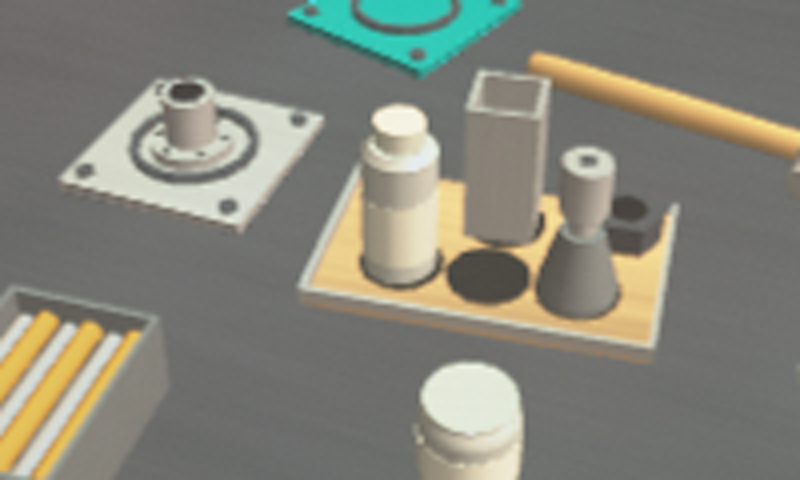

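View pics/f2.png

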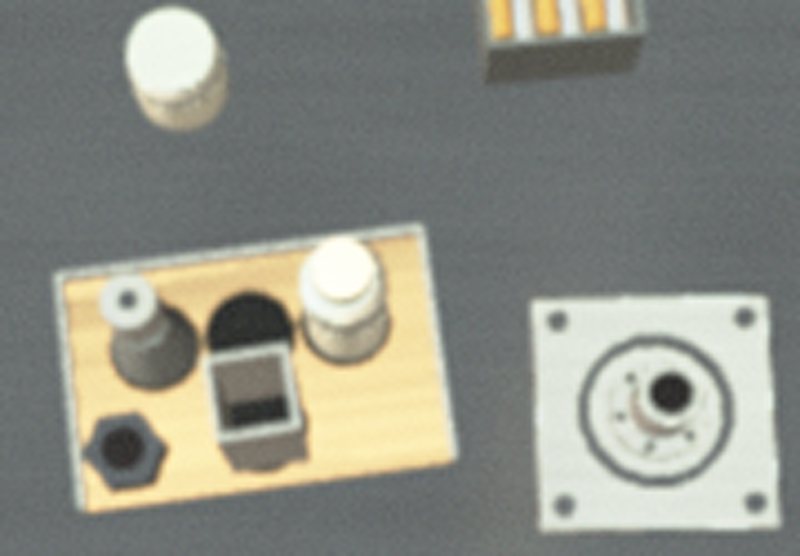

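Both views show everything upright on its own pad, the flange flat inside the ring, and the nut and tin undisturbed.

```bash
python3 -c "
from bench import robot
print(robot.job_done())"
```

```text
the job is handed in; nothing more can be done
None
```

The job is handed in at about 45 s: the flange is flat inside the fixture's ring, the can, jack and tube are back upright on their own pads, and the nut and tin were not moved.

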